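# Roll the conduit stub into the cutting cradle

## Task

A stub of galvanised conduit is to be cut in the wooden cradle. With your fingertips, roll it along the table, up the cradle's bevelled side and into the V, so that it finishes lying down in the V with its end up against the steel end stop. Roll and push it only, never pick it up, and leave the coupling, tape measure and hacksaw where they are.

Things in the scene. Friction and masses are not known exactly. Their poses are not given: they have to be found in the camera images.
- stub: Stub of galvanised conduit: a closed round bar 56 mm in diameter, 160 mm long, 0.28 to 0.48 kg, lying on the table. Origin on its axis at mid-length; its x runs along the bar, y and z turn as it rolls. Starts on either side of the cradle, 190 to 250 mm from the V's middle line, within 0.2 rad of parallel. Pushed at mid-height, gripping fingertips may bind on it at the ramp; pushed low from behind, it rolls up.
- cradle: Wooden cutting cradle fixed to the table: two bevelled rails, 240 mm long, forming a V. Origin on the table under the V's middle; x along the V (away from the stop), y across, z up. Each side alike: a straight ramp from the table at 80 mm from the middle line up to a lip 12.5 mm high at 20 mm, then a flank falling at 30 degrees into the V. Rails run x = -120 to 120 mm; a 4 mm saw kerf at x = 30.
- stop_face (a point): Centre of the steel end stop's face, at the cradle's end nearer the robot, 120 mm from the cradle's origin along -x, 23 mm above the table. The stop is an upright plate 5 mm thick, 56 mm wide (along y) and 46 mm high; its face looks along the cradle's +x and its foot reaches 35 mm behind. x, y, z as the cradle's.
- home (a point): Where the stub's origin lies when the stub is fully down in the V and against the stop: 80 mm along the cradle's +x from the stop's face, on the V's middle line, 33 mm above the table. x, y, z as the cradle's. At the start the stub lies 40 to 90 mm farther from the stop than this, measured along the V.
- coupling: Steel conduit coupling standing on end, a tube 68 mm in outer diameter and 90 mm high, on the other side of the cradle from the stub. Origin at the centre of its foot. Not to be disturbed.
- tape: Tape measure standing beyond the cradle, 66 x 36 mm and 64 mm high. Origin at the centre of its underside. Not to be disturbed.
- hacksaw: Hacksaw lying flat beyond the cradle, about 410 mm long (its y, handle to +y) and 90 mm wide, 24 mm high. Origin on the table at the middle of its blade, which is on the cradle's side; the frame is beyond. Not to be disturbed.
Mind the look-alikes: they are no part of the job. Leave any green, orange or pink look-alike of the stub alone.

How it is judged:
By the outcome, as a careful person would: the job done as asked, in the order asked, and still so for the second after the job is handed in, with the robot touching nothing.
It also fails if it takes over 58 s, if anything falls off the work surface, if the arm or the gripper's body presses on something with over 40 N, if the wrist force passes 120 N, or if a joint passes its speed limit or range.

## Robot

A 6-joint arm with a two-finger parallel gripper is mounted at the origin on the work surface. World frame = base frame: x ahead of the robot, y to its left, z up, the work surface at z = 0. Lengths are in m, angles in degrees, forces in N, time in s.
With the tool pointing down it reaches from about 0.35 to 0.875 m from the base axis. Payload 4.2 kg.
Tool frame: the origin (TCP) lies midway between the tips of the shut fingers; the grasp point (between the pads) lies 19 mm behind it; y points along the fingers, z is the direction in which the jaws open and shut, and the axes are right-handed (so a half turn about y gives the same grasp; the last joint's range is limited). The gripper opens to 87 mm and grips with 3 to 60 N. Pads are 19 mm wide; open, the fingers measure 117 mm over their backs; the gripper's body (75 mm by 190 mm) begins 51 mm behind the grasp point.
Start: joints at [86.666, 22.042, 0.453, 0, -68.411, -14.817], TCP at [0.195, 0.594, 0.223] pointing down, gripper open.
Joint ranges: [-179.83, 179.83], [-69.29, 118.12], [-61.27, 80.66], [-181.25, 117.63], [-171.15, -9.14], [-177.46, 177.46]. Speed limits (degrees/s): [159.86, 159.86, 180, 180, 180, 180].

## Interface

Orientations are given as [roll, pitch, yaw] about the fixed x, y, z axes, in that order (R = Rz(yaw) Ry(pitch) Rx(roll)).
In Python, from workcell import env gives the robot as it stands. The module is installed in compiled form; this text tells all that it offers. Calls block until the motion is done:
- env.goto(position, orientation): joint-space move of the TCP to a pose.
- env.move_straight(position, rotation=None, rate=0.15, force_limit=None): straight line of the TCP; rotation=None keeps the orientation; rate is the mean speed in m/s. With force_limit (N) it stops when the force on the tool has changed by that much, and returns True; else False.
- env.set_joints(angles): joint-space move.
- env.gripper_to(opening, grasp_force=None): opening from 0.0 (shut) to 1.0 (fully open); grasp_force is the grip in N (None keeps the last); returns when the fingers have stopped.
- env.dwell(seconds).
- env.inverse_kinematics(position, orientation): joint angles nearest the present ones, or None.
- env.read_state(): the state.
- env.grab_frame(name): name is "side" or "top"; returns a dict with "image" (384x512x3 uint8, blue, green, red), "fx", "fy", "cx", "cy" (pixels), "position" and "orientation" of the camera in the world. Camera axes: x right, y up, looking along -z (the intrinsics and any distortion apply to the point x, -y, -z); pixel columns grow to the right and rows downward; lengths in m; the calibration is good to about 2 mm. A picture is of the moment at which its call begins. There is no depth.
A pose or a line that the arm cannot do raises env.Unreachable and nothing moves.
- env.close_job(): hands the job in, once; it reports no verdict.
Trained networks look in a picture, given as the dict that the camera call returned (one of the last four; its "shot" number tells which), for a name from the list of things; names that differ only in an ending like _2 or _b are one class to them, and where a whole thing is asked for, a point or a joint stands for the part that bears it (a point fixed in the world has none). Each returns a list of dicts, best first, with "score" (0 to 1); they miss things now and then, are a little off and sometimes report something else, mostly with a low value. They report only what shows in the picture. A call takes as long as a camera call. They do not tell look-alikes from the thing itself.
- env.search_frame(picture, thing): "xyz" ([x, y, z] in m, in world coordinates, good to about 4 mm: the middle of the surface that is visible of it).
- env.trace(picture, thing): "mask" (384x512 bool, what is visible of it).
The state is a dict: "clock": time; "joint_positions": joint angles; "qvel": joint speeds; "joint_torque": joint torques, N m; "position": TCP position; "tool_rot": TCP orientation; "force": force on the tool from outside, world axes, zero at the start; "wrist_torque": the same for the moment, N m; "opening": opening from 0.0 (shut) to 1.0 (fully open).
Only numpy, scipy, OpenCV 4.12 (cv2) and the standard library are available. Lean on these libraries where they do the work, as an engineer would, in place of code of your own. Each camera call takes 0.05 s, during which the arm holds its last target. There are 200 camera calls.

## Working session

There is one attempt and no reset: what is moved stays moved. The work goes in short steps, each a Python script; the robot and the scene stay as the last script left them, time stands still between calls to the robot, and variables do not carry over. Pictures are saved under pics/ and viewed, about 8 in all and at most 12, crops included, and the job is handed in when it is done.

```bash
mkdir -p pics; python3 - <<'E'
from workcell import env
import cv2,numpy as np
s=env.read_state();print(s["clock"],s["position"],s["tool_rot"])
for n in("top","side"):
    f=env.grab_frame(n);cv2.imwrite(f"pics/{n}0.png",f["image"])
    print(n,f["position"],f["orientation"],f["fx"],f["cx"],f["cy"],[k for k in f])
    for t in("stub","cradle","stop_face","coupling","tape","hacksaw"):
        try:print(t,[(np.round(d["xyz"],3).tolist(),round(d["score"],2)) for d in env.search_frame(f,t)])
        except Exception as e:print(t,e)
E
```

```text
0.0 [0.19448035 0.59333483 0.22145378] [-8.98743311e+01  4.64087519e-03  1.61840985e+02]
top [0.34150444 0.1906559  1.80073989] [  6.04908501  -0.28161033 -89.78056806] 485.77168495509596 248.7852913904643 195.33834415842344 ['image', 'fx', 'fy', 'cx', 'cy', 'position', 'orientation', 'shot']
stub [([0.281, 0.35, 0.054], 0.88), ([0.33, 0.624, 0.054], 0.77), ([0.478, 0.228, 0.053], 0.75), ([0.628, 0.361, 0.053], 0.6), ([0.778, -0.131, 0.062], 0.49)]
cradle [([0.488, 0.036, 0.006], 0.84)]
stop_face [([0.485, 0.034, 0.005], 0.77)]
coupling [([0.542, -0.198, 0.051], 0.71)]
tape [([0.778, -0.13, 0.066], 0.78)]
hacksaw [([0.802, 0.27, 0.014], 0.92)]
side [0.47319721 1.43431684 0.74540901] [  61.30153416   -0.39805777 -176.0575712 ] 414.9962948100628 261.5495574376431 189.22022806618602 ['image', 'fx', 'fy', 'cx', 'cy', 'position', 'orientation', 'shot']
stub [([0.292, 0.382, 0.048], 0.85), ([0.332, 0.661, 0.049], 0.8), ([0.478, 0.248, 0.041], 0.68), ([0.621, 0.343, 0.052], 0.62), ([0.542, -0.18, 0.057], 0.23)]
cradle [([0.482, 0.053, 0.005], 0.86)]
stop_face [([0.485, 0.054, 0.004], 0.74)]
coupling [([0.542, -0.178, 0.057], 0.74)]
tape [([0.783, -0.119, 0.035], 0.68)]
hacksaw [([0.804, 0.328, 0.017], 0.91)]
```

View pics/top0.png

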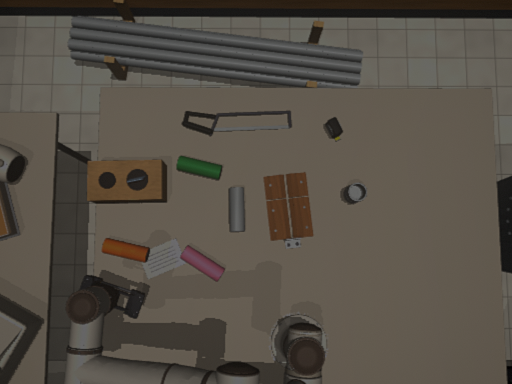

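View pics/side0.png

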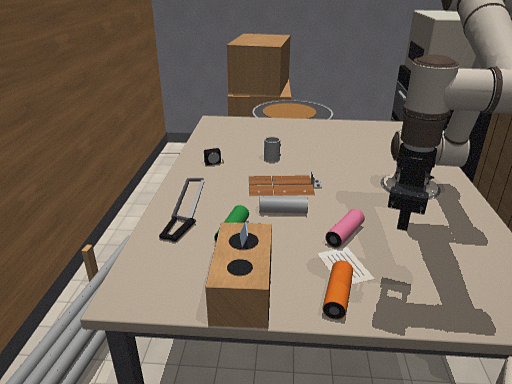

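The picture shows four bar-shaped things. In the top view they are green (200,168), pink (203,263), orange (126,250) and plain grey (237,209). The grey one fits: it is galvanised, nearly parallel to the V and about 0.19 m from it. The cradle is at (288,207) with its stop at (292,242), the coupling at (354,193), the tape at (334,128) and the hacksaw at (240,122). I'll confirm in a crop with the traced outlines.

```bash
cat >h.py <<'E'
from workcell import env
import cv2,numpy as np
from scipy.spatial.transform import Rotation as Ro
def ray(f,px,z):
    px=np.atleast_2d(px).astype(float)
    d=np.c_[(px[:,0]-f["cx"])/f["fx"],-(px[:,1]-f["cy"])/f["fy"],-np.ones(len(px))]
    d=Ro.from_euler("xyz",f["orientation"],degrees=True).apply(d)
    p=np.array(f["position"]);return (p+d*((z-p[2])/d[:,2])[:,None])[:,:2]
def rect(f,thing,z,near=None):
    """min-area rectangle of the mask in world xy: centre, long-axis unit (toward +x), sizes, mask"""
    best=None
    for m in env.trace(f,thing):
        c=max(cv2.findContours(m["mask"].astype(np.uint8),0,cv2.CHAIN_APPROX_NONE)[0],key=len)[:,0]
        w=ray(f,c,z);k=w.mean(0)
        e=0 if near is None else np.hypot(*(k-near))
        if best is None or e<best[0]: best=(e,w,m["mask"])
    b=cv2.boxPoints(cv2.minAreaRect((best[1]*1000).astype(np.float32)))/1000
    e1,e2=b[1]-b[0],b[2]-b[1];L=max(e1,e2,key=np.linalg.norm)
    u=L/np.linalg.norm(L);u=u*np.sign(u[0])
    return b.mean(0),u,(np.linalg.norm(e1),np.linalg.norm(e2)),best[2]
E
python3 - <<'E'
from h import *
f=env.grab_frame("top");im=f["image"].copy()
for t,z,n in(("stub",.028,[.478,.228]),("cradle",.006,[.488,.036])):
    c,u,s,m=rect(f,t,z,n);print(t,c.round(4),"yaw",np.degrees(np.arctan2(u[1],u[0])).round(2),np.round(s,3))
    cv2.drawContours(im,cv2.findContours(m.astype(np.uint8),0,1)[0],-1,(0,255,255),1)
both=np.hstack([cv2.resize(x[150:270,210:330],None,fx=3.3,fy=3.3,interpolation=2) for x in(f["image"],im)])
cv2.imwrite("pics/crop1.png",both)
E
```

```text
stub [0.6336 0.3678] yaw 77.63 [0.059 0.167]
cradle [0.4769 0.0362] yaw 5.52 [0.165 0.279]
```

View pics/crop1.png

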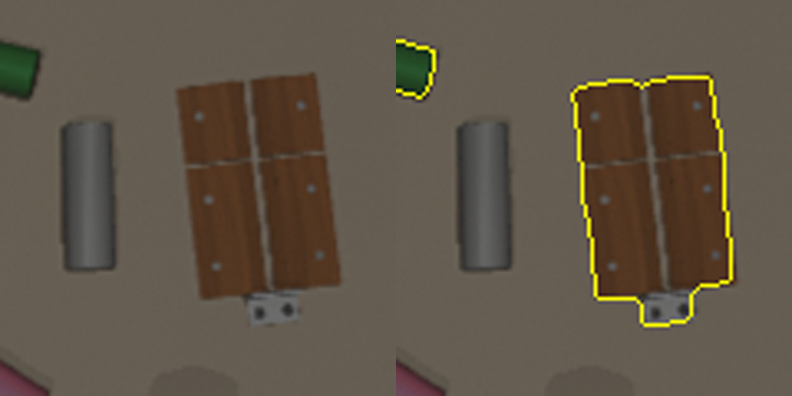

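The crop confirms a plain grey bar with no colour tint, at crop (62–113, 122–270). The network's trace fell on the green one instead, so I'll use the bar's outline pixels. The cradle's corners are (177,90), (315,73), (341,285) and (201,299), with the stop plate at (272,300).

```bash
cat >>h.py <<'E'
def tool(fwd,jaw,t):
    """rpy for fingers pointing down, tips leading along fwd by t degrees, jaws along jaw (unit xy)"""
    t=np.radians(t);y=np.r_[np.array(fwd)*np.sin(t),-np.cos(t)];z=np.r_[jaw,0.]
    return Ro.from_matrix(np.c_[np.cross(y,z),y,z]).as_euler("xyz",degrees=True)
E
python3 - <<'E'
from h import *
f=env.grab_frame("top")
cr=lambda *p:np.array(p)/3.3+[210,150]-.35
C=ray(f,cr((177,90),(315,73),(341,285),(201,299)),0.0)
O=C.mean(0);far=(C[0]+C[1])/2;near=(C[2]+C[3])/2;u=(far-near);print("len",np.linalg.norm(u));u/=np.linalg.norm(u);v=np.array([-u[1],u[0]])
print("cradle",O,np.degrees(np.arctan2(u[1],u[0])),"width",(C[0]-C[1])@v,(C[3]-C[2])@v)
S=ray(f,cr((62,122),(111,122),(114,270),(65,270)),.028)
c=S.mean(0);a=(S[0]+S[1])/2-(S[2]+S[3])/2;print("stub",c,np.linalg.norm(a),np.degrees(np.arctan2(a[1],a[0])),"in cradle",(c-O)@u,(c-O)@v)
for m in [0]+list(range(-1,0)):
    pass
fw=-v
for nm,p,r in [("a",[*(O+.08*u+.30*v),.06],tool(fw,u,30)),("b",[*(O+.08*u+.30*v),.06],tool(fw,-u,30)),("c",[*(O+.05*u+.04*v),.02],tool(fw,u,30)),("d",[*(O+.05*u+.04*v),.02],tool(fw,-u,30)),("e",[*(O+.15*u),.02],tool(-u,v,0)),("f",[*(O+.15*u),.02],tool(-u,-v,0))]:
    q=env.inverse_kinematics(p,r);print(nm,None if q is None else np.round(q))
E
```

```text
len 0.23951556480375655
cradle [0.49303854 0.03658349] 6.490799220402959 width 0.15807446521657212 0.15773662381200898
stub [0.47917806 0.22809324] 0.16454633891554868 1.5324143370584131 in cradle 0.007877330005546659 0.19184901920525574
a [ 56.  41.  -5.  21. -69. 119.]
b [ 56.  41.  -5.  21. -69. -61.]
c [ 37.  33. -35.  37. -46. 118.]
d [ 37.  33. -35.  37. -46. -62.]
e [  19.   35.  -10.   -0.  -45. -103.]
f [ 19.  35. -10.   0. -45.  77.]
```

```bash
cat >>h.py <<'E'
O=np.array([.4930,.0366]);A=np.radians(6.5);u=np.array([np.cos(A),np.sin(A)]);v=np.array([-u[1],u[0]])
W=lambda x,d,z:[*(O+x*u+d*v),z]
def st(tag):
    s=env.read_state();p=s["position"];e=p[:2]-O
    print(tag,round(s["clock"],1),"cr",np.round([e@u,e@v,p[2]],4),"F",np.round(s["force"],1))
E
python3 - <<'E'
from h import *
b=np.radians(1.5);us=np.array([np.cos(b),np.sin(b)]);vs=np.array([-us[1],us[0]])
r0=tool(-vs,-us,30);r1=tool(-v,-u,30)
env.goto(W(.002,.275,.09),r0)
env.move_straight(W(.002,.265,.011),rate=.1);st("down")
print(env.move_straight(W(.002,.120,.011),r1,rate=.05,force_limit=20));st("table")
f=env.grab_frame("side");cv2.imwrite("pics/s1.png",cv2.resize(f["image"][130:250,200:360],None,fx=4,fy=4,interpolation=2))
print([(np.round(d["xyz"],3).tolist(),round(d["score"],2)) for d in env.search_frame(f,"stub")])
E
```

```text
down 3.4 cr [0.0024 0.2655 0.0115] F [ 0.1 -0.   0.6]
False
table 6.4 cr [0.0022 0.1203 0.011 ] F [-0.3  1.5  0.9]
[([0.289, 0.382, 0.049], 0.88), ([0.46, 0.142, 0.032], 0.64), ([0.334, 0.662, 0.049], 0.63), ([0.616, 0.34, 0.048], 0.61)]
```

View pics/s1.png

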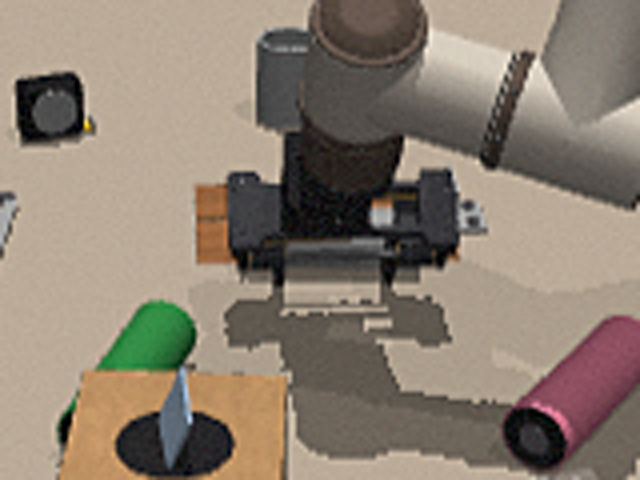

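The picture shows the gripper tilted behind the grey bar, which is visible between the fingers at about (330,245). Pink (600,400) and green (150,330) are untouched. I'll go on up the ramp.

```bash
python3 - <<'E'
from h import *
for d,z in((.0829,.028),(.0257,.0399),(.020,.0405),(.011,.040)):
    h=env.move_straight(W(.002,d+.0325,z-.0175),rate=.035,force_limit=30);st((d,h))
    if h:break
env.dwell(.5);st("wait")
env.move_straight(W(.002,.085,.05),rate=.1);env.move_straight(W(.002,.15,.16),rate=.15)
for n in("top","side"):
    f=env.grab_frame(n)
    print(n,[(np.round(d["xyz"],3).tolist(),round(d["score"],2)) for d in env.search_frame(f,"stub")])
    if n=="top":cv2.imwrite("pics/t2.png",cv2.resize(f["image"][150:270,210:330],None,fx=4,fy=4,interpolation=2))
    else:cv2.imwrite("pics/s2.png",cv2.resize(f["image"][130:250,200:360],None,fx=4,fy=4,interpolation=2))
E
```

```text
(0.0829, False) 6.8 cr [0.0015 0.1147 0.0104] F [-0.8 -0.5 -1.1]
(0.0257, False) 8.6 cr [0.0019 0.0582 0.0223] F [-0.   1.   0.7]
(0.02, False) 8.9 cr [0.0012 0.0514 0.023 ] F [-0.5 -0.8 -0.3]
(0.011, False) 9.3 cr [0.0019 0.0431 0.0225] F [ 0.2  0.4 -0.3]
wait 9.8 cr [0.002  0.0436 0.0225] F [-0.8 -0.3  0.5]
top [([0.63, 0.36, 0.055], 0.98), ([0.498, 0.038, 0.06], 0.93), ([0.327, 0.622, 0.051], 0.82), ([0.282, 0.324, 0.051], 0.59)]
side [([0.293, 0.382, 0.048], 0.97), ([0.618, 0.34, 0.049], 0.83), ([0.334, 0.659, 0.05], 0.83), ([0.492, 0.056, 0.046], 0.72)]
```

View pics/t2.png

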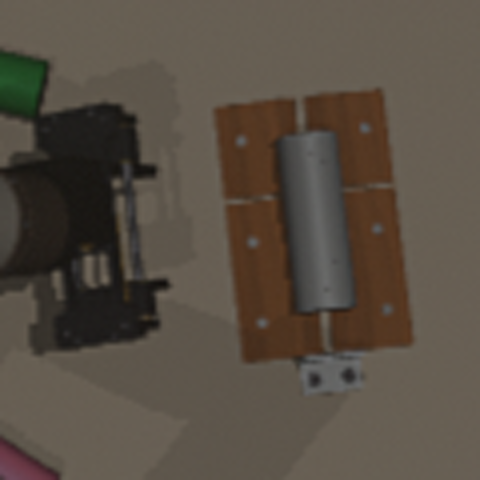

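View pics/s2.png

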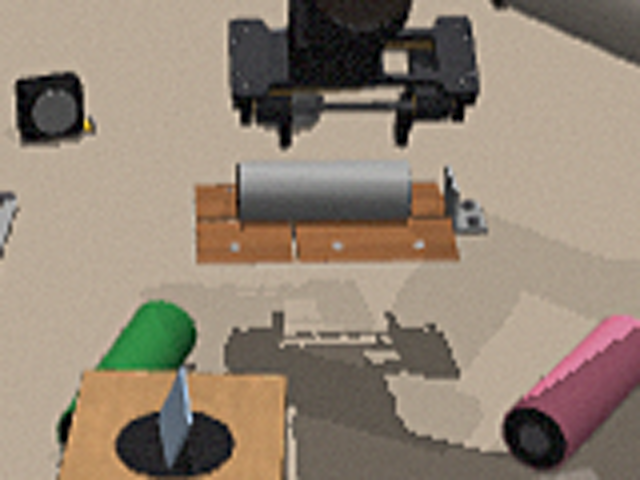

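The bar lies in the V (top crop (315,220)) with a gap of about 45 mm to the stop at (330,360). Next I'll slide it from its far end with shut fingers.

```bash
python3 - <<'E'
from h import *
r=tool(-u,-v,0)
env.goto(W(.145,.0,.15),r);env.gripper_to(0.0)
env.move_straight(W(.135,0,.024),rate=.12);st("down")
h=env.move_straight(W(.036,0,.024),rate=.035,force_limit=12);st(("push",h))
env.dwell(.3);st("hold")
env.move_straight(W(.075,0,.024),rate=.05);env.move_straight(W(.12,0,.2),rate=.2)
env.goto(W(.12,.25,.25),r)
for n in("top","side"):
    f=env.grab_frame(n)
    print(n,[(np.round(d["xyz"],3).tolist(),round(d["score"],2)) for d in env.search_frame(f,"stub")])
    for t in("coupling","tape","hacksaw"):print(t,[np.round(d["xyz"],3).tolist() for d in env.search_frame(f,t)[:1]])
    if n=="top":a=cv2.resize(f["image"][150:270,230:350],(400,400),interpolation=2)
    else:b=cv2.resize(f["image"][150:230,220:340],(400,267),interpolation=2)
cv2.imwrite("pics/t3.png",np.hstack([a,np.vstack([b,np.zeros((133,400,3),np.uint8)])]));st("end")
E
```

```text
down 16.4 cr [1.358e-01 1.000e-04 2.490e-02] F [-0.6  0.1  0.5]
('push', True) 18.6 cr [0.0528 0.0009 0.0257] F [1.2 0.  0.5]
hold 18.9 cr [0.0529 0.0009 0.0251] F [1.7 0.8 0.1]
top [([0.329, 0.624, 0.05], 0.92), ([0.457, 0.032, 0.059], 0.79)]
coupling [[0.54, -0.199, 0.051]]
tape [[0.775, -0.13, 0.062]]
hacksaw [[0.803, 0.269, 0.015]]
side [([0.334, 0.658, 0.049], 0.95), ([0.617, 0.341, 0.052], 0.9), ([0.454, 0.054, 0.045], 0.72), ([0.29, 0.384, 0.051], 0.57)]
coupling [[0.544, -0.181, 0.056]]
tape [[0.782, -0.12, 0.035]]
hacksaw [[0.806, 0.328, 0.015]]
end 22.1 cr [0.1201 0.2496 0.25  ] F [-0.1  0.2 -0.2]
```

View pics/t3.png

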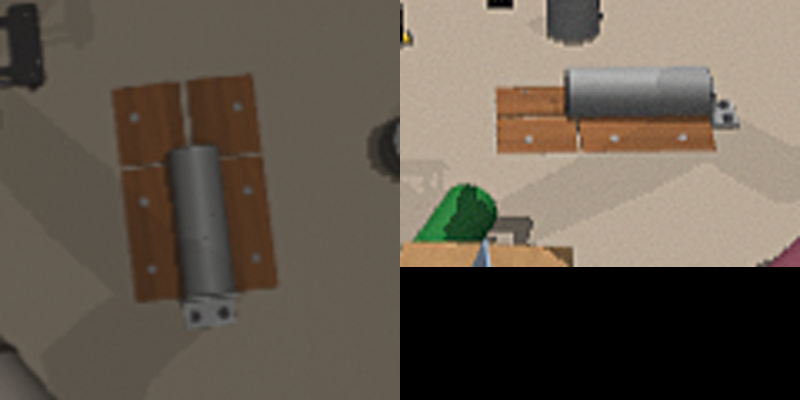

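The stub looks to be against the stop (top crop, end at (208,295)). But the fingertips halted about 3 mm short of what I expected, and only 1.7 N was left after the hit. I'll confirm with a slower, firmer push.

```bash
python3 - <<'E'
from h import *
r=tool(-u,-v,0)
env.goto(W(.12,.0,.15),r)
env.move_straight(W(.08,0,.024),rate=.12)
env.move_straight(W(.058,0,.024),rate=.05);st("near")
x=.056
while x>.036:
    h=env.move_straight(W(x,0,.024),rate=.012);st(x)
    if env.read_state()["force"][0]>9:break
    x-=.0015
env.dwell(.3);st("hold")
env.move_straight(W(.08,0,.024),rate=.04);env.move_straight(W(.12,0,.2),rate=.2);env.goto(W(.12,.25,.25),r)
f=env.grab_frame("side")
cv2.imwrite("pics/s4.png",cv2.resize(f["image"][150:210,240:340],None,fx=7,fy=7,interpolation=2));st("end")
print([(np.round(d["xyz"],3).tolist(),round(d["score"],2)) for d in env.search_frame(f,"stub")])
E
```

```text
near 25.0 cr [0.0581 0.     0.0243] F [-0.1  0.   0.1]
0.056 25.3 cr [ 0.056  -0.      0.0239] F [-1.   0.9  0.4]
0.0545 25.6 cr [ 0.0544 -0.      0.024 ] F [ 0.4 -0.9 -0.7]
0.053 25.8 cr [ 0.0529 -0.      0.024 ] F [-0.2  0.   0.6]
0.0515 26.1 cr [0.0523 0.0001 0.0242] F [ 2.3 -0.3 -1.2]
0.049999999999999996 26.4 cr [0.0523 0.0004 0.0246] F [ 5.  -0.  -2.6]
0.048499999999999995 26.6 cr [0.0524 0.0006 0.0252] F [ 6.5 -0.3 -1.9]
0.04699999999999999 26.9 cr [0.0524 0.0009 0.0257] F [ 9.1 -0.1 -2. ]
hold 27.2 cr [0.0524 0.0009 0.0257] F [ 9.4 -0.9 -1.9]
end 30.3 cr [0.1199 0.2484 0.2494] F [ 0.1 -0.1  0.1]
[([0.29, 0.384, 0.046], 0.93), ([0.333, 0.66, 0.052], 0.73), ([0.618, 0.343, 0.05], 0.68), ([0.454, 0.05, 0.046], 0.58)]
```

View pics/s4.png

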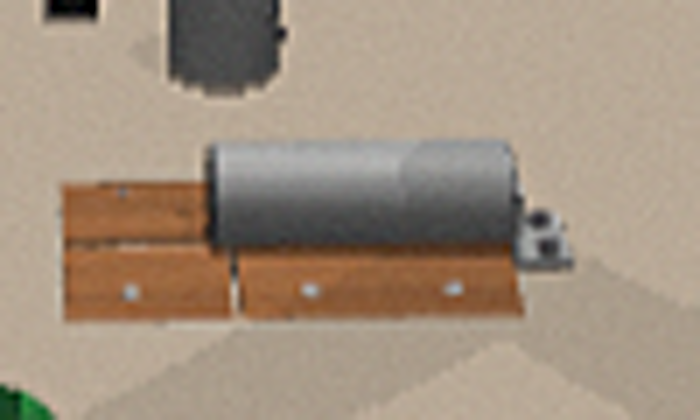

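The bar meets a rigid stop: the tip stayed at 52.4 mm while the force rose to 9 N. The picture shows its right end at (517,195), flush with the stop plate. I'll hand in.

```bash
python3 -c "
from workcell import env
env.close_job()"
```

```text
the job is handed in; nothing more can be done
```

The grey stub now lies down in the V with its end against the steel stop, and I handed the job in at about 30 s. I rolled it along the table and up the bevel with tilted fingertips pushing low from behind. Then I slid it along the V from its far end with shut fingers; it was never gripped or lifted.

**Last checks:**
- **End against the stop:** the last push built steadily to 9 N with no movement. The last close-up shows the end flush with the stop plate.
- **Position reading:** the fingertips halted about 3 mm short of where I had calculated. I put this down to camera calibration and finger width, because two pushes halted at the same place (52.4 and 52.8 mm).
- **Other objects:** the coupling, tape measure and hacksaw read within about 4 mm of where they started. I did not reach for any look-alike, and the green, pink and orange ones read about where they did before. One top-view pink reading during the roll was about 26 mm off, but the side view put it back where it started.
- **Network error:** one trace marked the green bar as the stub, so I took the stub's position from the enlarged crop instead.

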